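Present the heavier balance weight to the inspection camera

ROBOT

A 6-joint arm with a two-finger parallel gripper is mounted at the origin on the work surface. World frame = base frame: x ahead of the robot, y to its left, z up, the work surface at z = 0. Lengths are in m, angles in degrees, forces in N, time in s.
With the tool pointing down it reaches from about 0.375 to 0.9 m from the base axis. Payload 3.1 kg.
Tool frame: the origin (TCP) lies midway between the tips of the shut fingers; the grasp point (between the pads) lies 19 mm behind it; z points along the fingers, y is the line along which they close (so a half turn about z gives the same grasp; the last joint's range is limited). The gripper opens to 87 mm and grips with 3 to 60 N. Pads are 19 mm wide; open, the fingers measure 117 mm over their backs; the gripper's body (75 mm by 190 mm) begins 51 mm behind the grasp point.
Start: joints at [55.777, 30.224, 82.088, -0, 67.689, -10.227], TCP at [0.254, 0.571, 0.223] pointing down, gripper open.
Joint ranges: [-176.69, 176.69], [-43.24, 126.21], [12.49, 139.97], [-82, 262], [0, 151.66], [-163.58, 163.58]. Speed limits (degrees/s): [159.86, 159.86, 180, 180, 180, 180].

INTERFACE

Orientations are given as a 3x3 rotation matrix whose columns are the frame's x, y, z axes.
In Python, from rig import read_state, optics, bot gives the robot as it stands. The module is installed in compiled form; this text tells all that it offers.
- The arm moves only by the tool send_rows, never from a script. Its argument "commands" is a list of rows, each a list of 7 numbers: the turn, a rotation vector about the tool's x, y, z in units of 5 degrees (1.0 is 5 degrees), then the shift along the tool's x, y, z in units of 30 mm (1.0 is 30 mm), then the opening, from 0 (shut) to 1 (fully open). In form: [[rx, ry, rz, tx, ty, tz, gripper], ...]. A call has 1 to 20 rows; each row is the pose to reach, as a shift and turn from the pose commanded when the call began, along the tool's axes at that moment; what a row does not reach only later rows make up. A row lasts 1/12 s, in which the tool goes at most 41.7 mm and 7.16 degrees, less where a joint would pass 70% of its speed; a pose out of reach is approached as far as the arm can. A call with a gripper value outside its range is refused whole. The fingers move at their own pace and stop on an object; the grip force is fixed at half the most. Time passes only in rows, so rows that repeat a pose let the fingers close. It gives the time, the measured TCP pose, the force, the opening and the grip force at its end, in the units of the state.
- read_state(): the state, without advancing time (a new reading comes with each control period).
- optics.capture(name): name is "side" or "top"; returns a dict with "image" (400x640x3 uint8, blue, green, red), "intrinsics" (3x3 intrinsics, pixels), "k1" (the pictures are not rectified: a ray, as slopes to the right and down, at radius r is drawn at 1 + k1 r^2 times it, then the intrinsics apply), "extrinsics" (4x4, takes a point from world to camera coordinates). Camera axes: x right, y down, z forward; pixel columns grow to the right and rows downward; lengths in m; the calibration is good to about 2 mm. A picture is of the moment at which its call begins. There is no depth.
- bot.hand_in(): hands the job in; it is judged then, once.
The state is a dict: "time_s": time; "joint_positions": joint angles; "qvel": joint speeds; "tau": joint torques, N m; "position": TCP position; "tcp_rot": TCP orientation; "force": force on the tool from outside, world axes, zero at the start; "moment": the same for the moment, N m; "opening": opening from 0.0 (shut) to 1.0 (fully open); "grasp_force": force on a finger pad.
Only numpy, scipy, OpenCV 4.12 (cv2) and the standard library are available. Lean on these libraries where they do the work, as an engineer would, in place of code of your own. Each camera call takes 0.05 s, during which the arm holds its last target. There are 200 camera calls.

TASK

Two look-alike capped steel balance weights stand in the two compartments of the grey tray, and one is filled heavier. Lift the left one straight up clear of the tray to feel its weight, stand it back in its own compartment and let go of it, then lift the right one in the same way; keep them upright, do not drop them and leave everything else where it is. Finish holding the heavier one upright and still in the air in front of the inspection camera, centred on the view point, with the lighter one standing in its own compartment.

Things in the scene. Friction and masses are not known exactly. Their poses are not given: they have to be found in the camera images.
- weight_left: balance weight that starts in the tray's left compartment: closed steel cylinder with flat cap, 42 mm diameter, 70 mm tall, upright. Origin: centre of its underside; z up its axis. Of the two, one weighs about 0.32 kg and the other about 0.58 kg (within 10 percent), either way round, drawn afresh each time; the fill inside has up to 4 mm of play. Grip it across its diameter, with about 30 N
- weight_right: the balance weight that starts in the tray's right compartment; same size, look and frame as weight_left
- weight_left_mid (a point): middle of weight_left, on its axis 35 mm above its underside
- weight_right_mid (a point): middle of weight_right, on its axis 35 mm above its underside
- tray: fixed grey plastic tray, 110 mm (its x) by 250 mm (its y), 16 mm high, walls and floor 4 mm thick, split by a wall at y = 0 into two compartments about 102 x 119 mm: left on its +y side (centre y = +61 mm), right on its -y side (y = -61 mm). Origin: centre of its underside, on the table. Turned up to 0.5 rad from the robot's axes, so left is always towards the robot's left
- camera_stand: fixed inspection camera: grey base plate 100 mm wide, 10 mm high, along its x from -70 to +180 mm, with a white 60 mm disc at the origin, a post at x = +155 mm and a black camera head (56 mm wide, top 158 mm above the table); its lens, axis 130 mm above the table, looks along -x, its face at x = +108 mm. Origin: underside of the plate below the disc's centre
- view_point (a point): the point where the weight's middle is to be held: on the lens axis, 108 mm in front of the lens and 130 mm above the table, straight above the middle of the white disc
- cap: bystander: small black plastic cap, 32 mm diameter, 18 mm high; origin at its underside
- socket: bystander: steel socket, 26 mm diameter, 32 mm high; origin at its underside
- wrench: bystander: steel wrench lying on the table, far right; origin at its middle
- screwdriver: bystander: screwdriver lying on the table, far left; origin at its middle
Not all that is in view belongs to the job. What is shaped like the weight_left but brown is not meant.

How it is judged:
By the outcome, as a careful person would: the job done as asked, in the order asked, and still so for the second after the job is handed in, while the arm keeps its last pose, push and grip.
It also fails if it takes over 67 s, if anything falls off the work surface, if the arm or the gripper's body presses on something with over 40 N, if the wrist force passes 120 N, or if a joint passes its speed limit or range.

## Working session

There is one attempt and no reset: what is moved stays moved. The work goes in short steps, Python scripts to look and compute and a tool call to move; the robot and the scene stay as the last step left them, time stands still between calls to the robot, and variables do not carry over. Pictures are saved under pics/ and viewed, at most 10 in all, crops included, and the job is handed in when it is done.

Besides the shell and the picture viewer there is one more tool, called after "Emit:" as name(argument=value, ...), one argument or row to a line, values as JSON. send_rows: Moves the arm, as the interface text tells. Its arguments: {"type":"object","properties":{"commands":{"type":"array","items":{"type":"array","items":{"type":"number"}}}},"required":["commands"]}

```bash
mkdir -p pics; python3 - <<'E'
from rig import read_state, optics
import cv2,pickle
d={n:optics.capture(n) for n in("side","top")}
pickle.dump(d,open("c0.pkl","wb"))
for n in d:
    cv2.imwrite(f"pics/{n}0.png",d[n]["image"]); print(n,d[n]["intrinsics"],d[n]["k1"],d[n]["extrinsics"].round(4))
s=read_state(); print(s)
E
```

```text
side [[385.77927904   0.         315.84116071]
 [  0.         385.77927904 196.86385301]
 [  0.           0.           1.        ]] -0.08063553025609939 [[-0.9598 -0.2804  0.0095  0.5466]
 [-0.1914  0.6295 -0.753   0.187 ]
 [ 0.2052 -0.7246 -0.6579  0.974 ]
 [ 0.      0.      0.      1.    ]]
top [[370.97166962   0.         320.99584475]
 [  0.         370.97166962 199.02852284]
 [  0.           0.           1.        ]] 0.001054116629886762 [[ 0.0153 -0.9999 -0.0049 -0.0114]
 [-0.9829 -0.0141 -0.1837  0.5417]
 [ 0.1836  0.0076 -0.983   1.2817]
 [ 0.      0.      0.      1.    ]]
{'time_s': 0.1, 'joint_positions': array([ 5.57773583e+01,  3.02727340e+01,  8.21502027e+01, -1.50630411e-04,
        6.76899213e+01, -1.02264770e+01]), 'qvel': array([ 0.08189731, -0.04590768, -0.14755542,  0.03677892,  0.001488  ,
       -0.00973785]), 'tau': array([-4.50325033e-04, -4.40985954e+01, -1.77149373e+01,  6.34721154e-02,
        5.34417224e-02, -3.08273445e-05]), 'position': array([0.25375373, 0.57043359, 0.22167278]), 'tcp_rot': array([[-9.13572897e-01,  4.06673504e-01, -1.10579208e-03],
       [ 4.06674859e-01,  9.13571509e-01, -1.63006593e-03],
       [ 3.47315520e-04, -1.93888189e-03, -9.99998060e-01]]), 'force': array([-0.19841331,  0.13054349, -0.51051707]), 'moment': array([-0.01671825, -0.02102337, -0.00152953]), 'grasp_force': 0.0, 'opening': 0.9993811993888504}
```

View pics/side0.png

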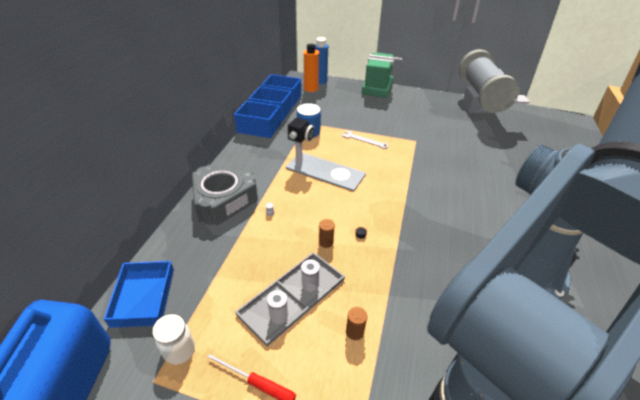

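View pics/top0.png

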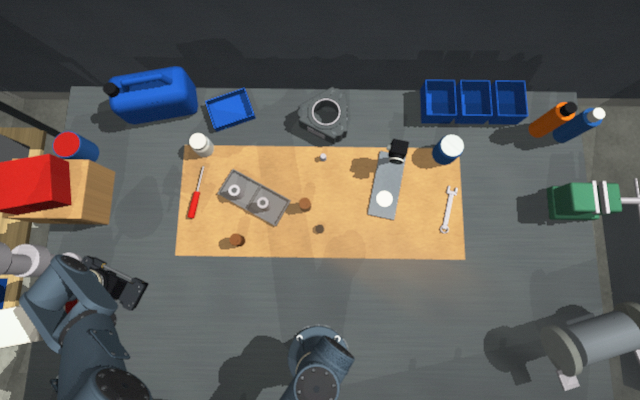

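The side view shows two steel cylinders in the grey tray at (277,307) and (310,277). The top view shows them at (234,190) left and (263,203) right. The brown look-alikes at top (305,204) and (237,240) stand outside the tray and are brown, so they are not meant. The stand's white disc is at top (384,199) and side (340,174). I'll confirm this in one enlarged crop.

```bash
python3 - <<'E'
import cv2,pickle,numpy as np
d=pickle.load(open("c0.pkl","rb"))
a=d["top"]["image"][160:250,210:410]; b=d["side"]["image"][250:350,225:375]
a=cv2.resize(a,(800,360),interpolation=cv2.INTER_CUBIC)
b=cv2.resize(b,None,fx=2.4,fy=2.4,interpolation=cv2.INTER_CUBIC)
c=cv2.resize(d["side"]["image"][110:200,270:390],(400,240),interpolation=cv2.INTER_CUBIC)
r=np.zeros((240,800,3),np.uint8); r[:,:360]=b; r[:,400:]=c
cv2.imwrite("pics/crop0.png",np.vstack([a,r]))
E
```

```text
(no output)
```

View pics/crop0.png

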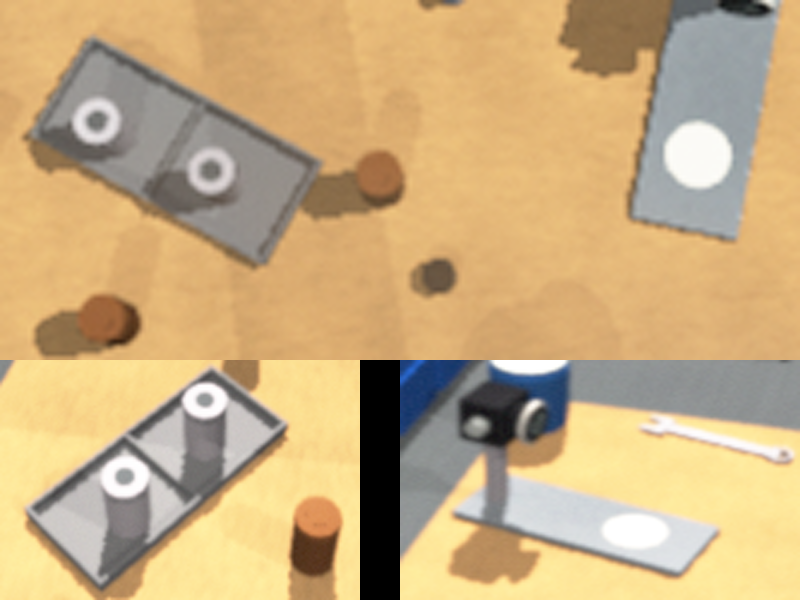

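The crop confirms it: two steel capped cylinders in the tray, with cap centres at about top (234,190) and (263,203), side (277,299) and (310,267). The brown cylinders stand outside. Next I triangulate.

```bash
cat >h.py <<'E'
import cv2,pickle,numpy as np
def ray(c,uv):
    p=cv2.undistortPoints(np.float64([[uv]]),c["intrinsics"],np.float64([c["k1"],0,0,0,0]))[0,0]
    R=c["extrinsics"][:3,:3];t=c["extrinsics"][:3,3]
    v=R.T@np.r_[p,1]; return -R.T@t, v/np.linalg.norm(v)
def tri(c1,u1,c2,u2):
    a,v=ray(c1,u1);b,w=ray(c2,u2)
    s=np.linalg.lstsq(np.c_[v,-w],b-a,rcond=None)[0]
    p,q=a+s[0]*v,b+s[1]*w; return (p+q)/2,np.linalg.norm(p-q)
def plane(c,u,z):
    a,v=ray(c,u); return a+(z-a[2])/v[2]*v
def blob(img,uv,r,th=None):
    u,v=map(round,uv); w=img[v-r:v+r+1,u-r:u+r+1].min(2).astype(np.uint8)
    if th is None: th,_=cv2.threshold(w,0,255,cv2.THRESH_OTSU)
    m=(w>th).astype(np.uint8)
    cs,_=cv2.findContours(m,cv2.RETR_EXTERNAL,cv2.CHAIN_APPROX_NONE)
    k=max(cs,key=cv2.contourArea); f=np.zeros_like(m); cv2.drawContours(f,[k],-1,1,-1)
    y,x=np.nonzero(f); return np.array([x.mean()+u-r,y.mean()+v-r]),f.sum()
E
python3 - <<'E'
from h import *
d=pickle.load(open("c0.pkl","rb"));T,S=d["top"],d["side"]
for n,a,b,r,th in(("L",(234,190),(277,299),8,185),("R",(263,203),(310,267),8,185),("disc",(384,199),(340,174),12,225)):
    A,na=blob(T["image"],a,r,th);B,nb=blob(S["image"],b,r if n!="disc" else 14,th)
    p,e=tri(T,A,S,B); print(n,A.round(1),na,B.round(1),nb,p.round(4),round(e,4))
    z=.07 if n!="disc" else .01
    if n!="disc": z=.074
    print("  top",plane(T,A,z).round(4),"side",plane(S,B,z).round(4))
ct=[plane(T,(210+x/4-.4,160+y/4-.4),.016)[:2] for x,y in((92,38),(322,162),(262,265),(32,137))]
cs=[plane(S,(225+x/2.4-.3,250+y/2.4-.3),.016)[:2] for x,y in((28,152),(212,8),(286,67),(100,226))]
for q in(ct,cs): q=np.float32(q);print(q.round(3).tolist(),q.mean(0).round(4),cv2.minAreaRect(q))
f=[plane(T,(210+x/4-.4,160+y/4-.4),.010)[:2] for x,y in((631,217),(737,239))]
print("stand front",np.round(f,4),np.degrees(np.arctan2(*(f[0]-f[1])[::-1])))
E
```

```text
L [233.7 189.7] 99 [276.8 298.4] 247 [0.5675 0.3069 0.0718] 0.0006
  top [0.5667 0.3063 0.074 ] side [0.5671 0.3082 0.074 ]
R [262.2 202. ] 90 [310.  266.5] 207 [0.5244 0.2038 0.0722] 0.0007
  top [0.5237 0.2035 0.074 ] side [0.5244 0.2051 0.074 ]
disc [384.2 198.3] 195 [340.2 173.9] 245 [ 0.556  -0.237   0.0081] 0.0008
  top [ 0.5552 -0.2366  0.01  ] side [ 0.5559 -0.2346  0.01  ]
[[0.6570000052452087, 0.33000001311302185], [0.5429999828338623, 0.11100000143051147], [0.44699999690055847, 0.16200000047683716], [0.5619999766349792, 0.3799999952316284]] [0.5522 0.2455] ((0.5517023801803589, 0.24540434777736664), (0.24728888273239136, 0.10898616909980774), 62.3149299621582)
[[0.6570000052452087, 0.335999995470047], [0.5429999828338623, 0.11699999868869781], [0.4490000009536743, 0.17000000178813934], [0.5659999847412109, 0.38499999046325684]] [0.5538 0.2518] ((0.5543211698532104, 0.25090712308883667), (0.24679170548915863, 0.1079833135008812), 61.588382720947266)
stand front [[ 0.4964 -0.1741]
 [ 0.4775 -0.2708]] 78.93629790902901
```

```bash
cat >go.py <<'E'
import sys,numpy as np
from scipy.spatial.transform import Rotation as Ro
from rig import read_state
def plan(x,y,z,yaw):
    s=read_state();R=s["tcp_rot"];c,n=np.cos(np.radians(yaw)),np.sin(np.radians(yaw))
    G=np.array([[-n,c,0],[c,n,0],[0,0,-1.]]) # tool y at heading yaw
    print("t",round(s["time_s"],2),"pos",s["position"].round(4),"F",np.round(s["force"],2),"op",round(s["opening"],3),"gf",round(s["grasp_force"],1),
     "\nturn",(np.degrees(Ro.from_matrix(R.T@G).as_rotvec())/5).round(3),"shift",(R.T@(np.array([x,y,z])-s["position"])/.03).round(3))
if __name__=="__main__": plan(*map(float,sys.argv[1:]))
E
python3 go.py .567 .307 .14 62
```

```text
t 0.1 pos [0.2538 0.5704 0.2217] F [-0.2   0.13 -0.51] op 0.999 gf 0.0 
turn [-0.022 -0.003  0.801] shift [-13.111  -3.771   2.725]
```

Emit:
send_rows(
  commands=[
    [0,0,0.2,-2,-0.6,0,1],
    [0,0,0.4,-4,-1.1,0.3,1],
    [0,0,0.8,-6,-1.7,0.8,1],
    [0,0,0.8,-8,-2.3,1.3,1],
    [0,0,0.8,-10,-2.9,1.8,1],
    [0,0,0.8,-11.5,-3.3,2.3,1],
    [0,0,0.8,-12.6,-3.6,2.6,1],
    [-0.02,0,0.8,-13.11,-3.77,2.72,1],
    [-0.02,0,0.8,-13.11,-3.77,2.72,1],
    [-0.02,0,0.8,-13.11,-3.77,2.72,1],
    [-0.02,0,0.8,-13.11,-3.77,2.72,1],
    [-0.02,0,0.8,-13.11,-3.77,2.72,1],
  ],
)

```text
time_s: 1.1
position: [0.5688, 0.3053, 0.1395]
tcp_rot: [[-0.881, 0.473, -0.001], [0.473, 0.881, 0.001], [0.002, 0.0, -1.0]]
force: [0.3, 0.5, -0.4]
opening: 1.002
grasp_force: 0.0
```

```bash
python3 go.py .567 .307 .026 62;python3 - <<'E'
from rig import optics
import cv2,numpy as np
a,b=[optics.capture(n)["image"] for n in("top","side")]
f=lambda i:cv2.resize(i,(400,400),interpolation=cv2.INTER_CUBIC)
cv2.imwrite("pics/ab1.png",np.hstack([f(a[140:240,190:290]),f(b[220:340,230:350])]))
E
```

```text
t 1.1 pos [0.5688 0.3053 0.1395] F [ 0.27  0.55 -0.43] op 1.002 gf 0.0 
turn [ 0.003 -0.017 -0.051] shift [0.072 0.02  3.782]
```

View pics/ab1.png

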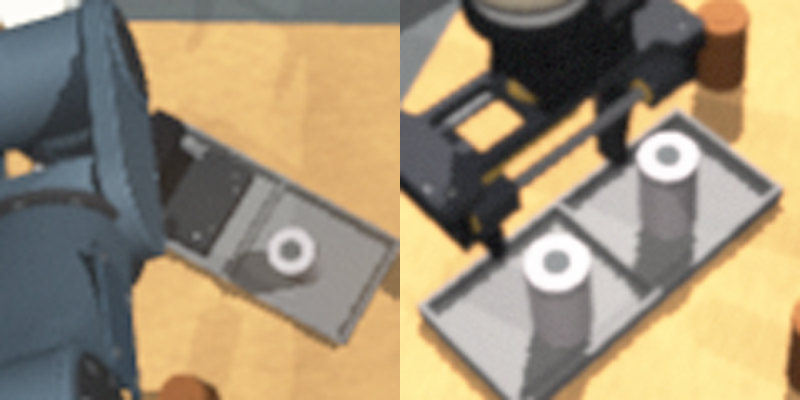

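The fingers straddle the left weight, with the tips at crop (500,250) and (622,155) around its axis. Descending.

Emit:
send_rows(
  commands=[
    [0,0,0,0.07,0.02,0.8,1],
    [0,0,0,0.07,0.02,1.6,1],
    [0,0,0,0.07,0.02,2.4,1],
    [0,0,0,0.07,0.02,3.1,1],
    [0,0,0,0.07,0.02,3.5,1],
    [0,0,0,0.07,0.02,3.78,1],
    [0,0,0,0.07,0.02,3.78,1],
    [0,0,0,0.07,0.02,3.78,1],
    [0,0,0,0.07,0.02,3.78,1],
  ],
)

```text
time_s: 1.95
position: [0.5668, 0.3101, 0.0289]
tcp_rot: [[-0.883, 0.469, 0.003], [0.469, 0.883, 0.002], [-0.002, 0.004, -1.0]]
force: [-0.1, 0.7, -0.5]
opening: 1.004
grasp_force: 0.0
```

```bash
python3 go.py .567 .307 .026 62;python3 - <<'E'
from rig import optics
import cv2,numpy as np
from h import *
c=optics.capture("side");print(plane(c,(278.3,280.9),.14))
f=lambda i:cv2.resize(i,(600,600),interpolation=cv2.INTER_CUBIC)
cv2.imwrite("pics/ab2.png",f(c["image"][230:330,230:330]))
E
```

```text
t 1.95 pos [0.5668 0.3101 0.0289] F [-0.12  0.66 -0.52] op 1.004 gf 0.0 
turn [0.041 0.019 0.007] shift [-0.056 -0.088  0.097]
[0.55928753 0.30909358 0.14      ]
```

View pics/ab2.png

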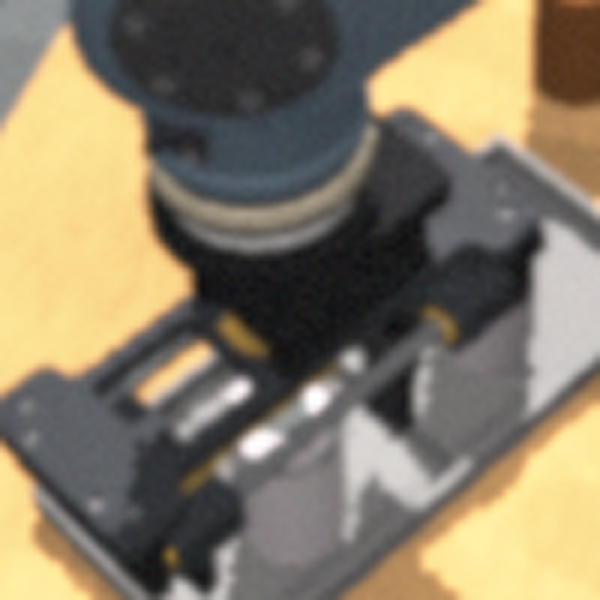

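The side view shows the fingers either side of the left weight and clear of the tray walls; the cap is near (265,440) in the crop. Closing.

Emit:
send_rows(
  commands=[
    [0,0,0,0,0,0,0.45],
    [0,0,0,0,0,0,0.4],
    [0,0,0,0,0,0,0.3],
    [0,0,0,0,0,0,0.3],
    [0,0,0,0,0,0,0.3],
    [0,0,0,0,0,0,0.2],
    [0,0,0,0,0,0,0.2],
    [0,0,0,0,0,0,0.2],
    [0,0,0,0,0,0,0.2],
    [0,0,0,0,0,0,0.2],
    [0,0,0,0,0,0,0.2],
    [0,0,0,0,0,0,0.2],
  ],
)

```text
time_s: 3.0
position: [0.5657, 0.3091, 0.0275]
tcp_rot: [[-0.883, 0.469, 0.0], [0.469, 0.883, 0.001], [0.0, 0.001, -1.0]]
force: [-1.4, -1.5, 1.7]
opening: 0.482
grasp_force: 30.0
```

```bash
python3 go.py .567 .308 .11 62
```

```text
t 3.0 pos [0.5657 0.3091 0.0275] F [-1.38 -1.54  1.71] op 0.482 gf 30.0 
turn [ 0.01  -0.004  0.002] shift [-0.055 -0.009 -2.75 ]
```

Emit:
send_rows(
  commands=[
    [0,0,0,0,0,-0.1,0.2],
    [0,0,0,0,0,-0.3,0.2],
    [0,0,0,0,0,-0.5,0.2],
    [0,0,0,0,0,-0.75,0.2],
    [0,0,0,0,0,-1.0,0.2],
    [0,0,0,0,0,-1.25,0.2],
    [0,0,0,0,0,-1.5,0.2],
    [0,0,0,0,0,-1.75,0.2],
    [0,0,0,0,0,-2.0,0.2],
    [0,0,0,0,0,-2.2,0.2],
    [0,0,0,0,0,-2.35,0.2],
    [0,0,0,0,0,-2.45,0.2],
    [0,0,0,0,0,-2.5,0.2],
    [0,0,0,0,0,-2.5,0.2],
    [0,0,0,0,0,-2.5,0.2],
    [0,0,0,0,0,-2.5,0.2],
    [0,0,0,0,0,-2.5,0.2],
    [0,0,0,0,0,-2.5,0.2],
  ],
)

```text
time_s: 4.5
position: [0.5657, 0.3092, 0.1022]
tcp_rot: [[-0.883, 0.469, 0.0], [0.469, 0.883, 0.001], [0.001, 0.001, -1.0]]
force: [-0.3, 0.0, -5.7]
opening: 0.481
grasp_force: 30.0
```

```bash
python3 - <<'E'
from rig import *
import cv2,numpy as np
F=[];P=[]
for i in range(8):
    c=optics.capture("side");s=read_state();F.append(s["force"]);P.append(s["position"])
print(np.round(F,2)[:,2],np.mean(F,0).round(2),np.mean(P,0).round(4),np.std(P,0).round(4),s["moment"].round(3),s["opening"],s["time_s"])
cv2.imwrite("pics/lift1.png",cv2.resize(c["image"][200:340,220:360],(560,560),interpolation=cv2.INTER_CUBIC))
E
```

```text
[-5.84 -5.97 -5.68 -6.76 -5.86 -5.88 -4.68 -5.94] [-0.11  0.09 -5.83] [0.5658 0.3093 0.1024] [0.0001 0.     0.0001] [0.003 0.062 0.056] 0.4797226739462175 4.9
```

View pics/lift1.png

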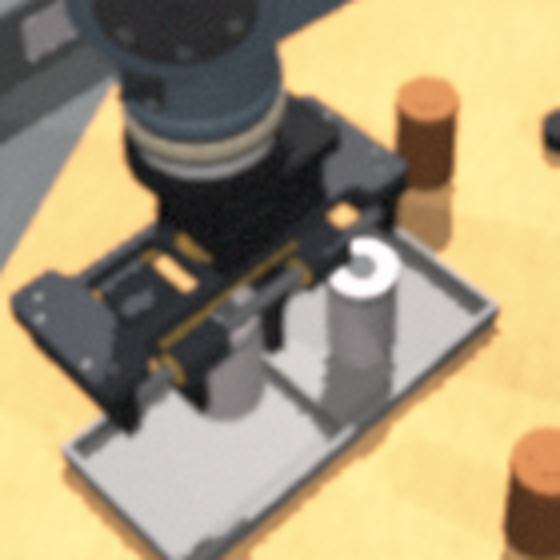

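The picture shows the left weight upright and clear of the tray, at crop (235,375). Wrist force is about 5.3 N net, or 0.55 kg, so this looks like the heavier one. Lowering it back.

Emit:
send_rows(
  commands=[
    [0,0,0,0,0,0.1,0.2],
    [0,0,0,0,0,0.3,0.2],
    [0,0,0,0,0,0.55,0.2],
    [0,0,0,0,0,0.8,0.2],
    [0,0,0,0,0,1.05,0.2],
    [0,0,0,0,0,1.3,0.2],
    [0,0,0,0,0,1.55,0.2],
    [0,0,0,0,0,1.8,0.2],
    [0,0,0,0,0,2.0,0.2],
    [0,0,0,0,0,2.15,0.2],
    [0,0,0,0,0,2.27,0.2],
    [0,0,0,0,0,2.37,0.2],
    [0,0,0,0,0,2.44,0.2],
    [0,0,0,0,0,2.48,0.2],
    [0,0,0,0,0,2.5,0.2],
    [0,0,0,0,0,2.5,0.2],
    [0,0,0,0,0,2.5,0.2],
    [0,0,0,0,0,2.5,0.2],
  ],
)

```text
time_s: 6.4
position: [0.5662, 0.3095, 0.0279]
tcp_rot: [[-0.883, 0.469, 0.001], [0.469, 0.883, 0.002], [-0.0, 0.002, -1.0]]
force: [-0.6, 0.8, -6.4]
opening: 0.477
grasp_force: 30.0
```

Emit:
send_rows(
  commands=[
    [0,0,0,0,0,0.01,0.2],
    [0,0,0,0,0,0.02,0.2],
    [0,0,0,0,0,0.03,0.2],
    [0,0,0,0,0,0.03,0.2],
    [0,0,0,0,0,0.03,0.2],
  ],
)

```text
time_s: 6.82
position: [0.5662, 0.3095, 0.0275]
tcp_rot: [[-0.883, 0.469, 0.001], [0.469, 0.883, 0.002], [-0.0, 0.002, -1.0]]
force: [-1.5, 0.0, 1.1]
opening: 0.478
grasp_force: 30.0
```

The force shows it is standing on the tray floor. Opening and retreating.

Emit:
send_rows(
  commands=[
    [0,0,0,0,0,0,0.6],
    [0,0,0,0,0,0,0.8],
    [0,0,0,0,0,0,1],
    [0,0,0,0,0,0,1],
    [0,0,0,0,0,0,1],
    [0,0,0,0,0,0,1],
    [0,0,0,0,0,0,1],
    [0,0,0,0,0,0,1],
    [0,0,0,0,0,-0.3,1],
    [0,0,0,0,0,-0.8,1],
    [0,0,0,0,0,-1.6,1],
    [0,0,0,0,0,-2.4,1],
    [0,0,0,0,0,-3.2,1],
    [0,0,0,0,0,-3.8,1],
    [0,0,0,0,0,-3.8,1],
    [0,0,0,0,0,-3.8,1],
  ],
)

```text
time_s: 8.15
position: [0.5666, 0.3095, 0.1424]
tcp_rot: [[-0.883, 0.469, 0.004], [0.469, 0.883, 0.003], [-0.002, 0.004, -1.0]]
force: [0.4, -0.8, -0.1]
opening: 0.999
grasp_force: 0.0
```

```bash
python3 go.py .5235 .205 .14 62
```

```text
t 8.15 pos [0.5666 0.3095 0.1424] F [ 0.37 -0.84 -0.12] op 0.999 gf 0.0 
turn [0.048 0.026 0.002] shift [-0.365 -3.752  0.065]
```

Emit:
send_rows(
  commands=[
    [0,0,0,-0.05,-0.5,0,1],
    [0,0,0,-0.15,-1.2,0,1],
    [0,0,0,-0.25,-2.0,0,1],
    [0,0,0,-0.3,-2.8,0,1],
    [0.04,0.02,0,-0.36,-3.4,0,1],
    [0.04,0.02,0,-0.36,-3.7,0,1],
    [0.04,0.02,0,-0.36,-3.7,0,1],
    [0.04,0.02,0,-0.36,-3.7,0,1],
    [0.04,0.02,0,-0.36,-3.7,0,1],
  ],
)

```text
time_s: 8.9
position: [0.5239, 0.2069, 0.1402]
tcp_rot: [[-0.883, 0.469, -0.002], [0.469, 0.883, -0.0], [0.002, -0.001, -1.0]]
force: [0.3, -0.1, -0.0]
opening: 1.0
grasp_force: 0.0
```

```bash
python3 go.py .5235 .206 .0275 62; python3 - <<'E'
from rig import *
from h import *
c=optics.capture("side")
A,n=blob(c["image"],(277,298),8,185);print(A,n,plane(c,A,.074))
cv2.imwrite("pics/ab3.png",cv2.resize(c["image"][210:340,225:355],(520,520),interpolation=cv2.INTER_CUBIC))
E
```

```text
t 8.9 pos [0.5239 0.2069 0.1402] F [ 0.29 -0.11 -0.02] op 1.0 gf 0.0 
turn [-0.012 -0.018  0.004] shift [-0.009 -0.029  3.756]
[276.72047244 298.2007874 ] 254 [0.56736279 0.30781822 0.074     ]
```

View pics/ab3.png

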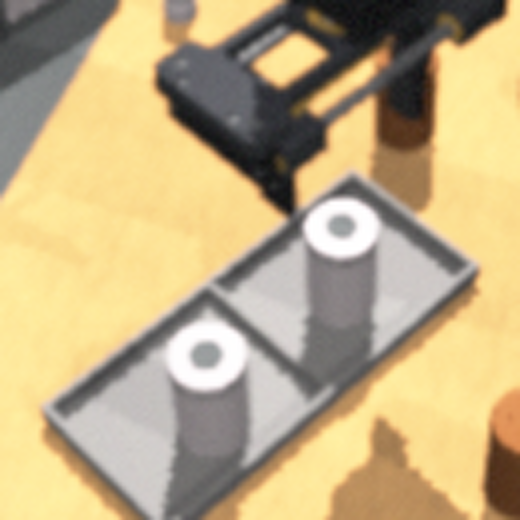

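The left weight stands upright at its old spot, and the fingers are above the right weight with its cap at crop (340,228). Descending and gripping.

Emit:
send_rows(
  commands=[
    [0,0,0,0,-0.03,0.8,1],
    [0,0,0,0,-0.03,1.6,1],
    [0,0,0,0,-0.03,2.4,1],
    [0,0,0,0,-0.03,3.1,1],
    [0,0,0,0,-0.03,3.5,1],
    [0,0,0,0,-0.03,3.75,1],
    [0,0,0,0,-0.03,3.75,1],
    [0,0,0,0,-0.03,3.75,1],
    [0,0,0,0,-0.03,3.75,0.45],
    [0,0,0,0,-0.03,3.75,0.4],
    [0,0,0,0,-0.03,3.75,0.3],
    [0,0,0,0,-0.03,3.75,0.2],
    [0,0,0,0,-0.03,3.75,0.2],
    [0,0,0,0,-0.03,3.75,0.2],
    [0,0,0,0,-0.03,3.75,0.2],
    [0,0,0,0,-0.03,3.75,0.2],
    [0,0,0,0,-0.03,3.75,0.2],
    [0,0,0,0,-0.03,3.75,0.2],
  ],
)

```text
time_s: 10.45
position: [0.5226, 0.2052, 0.028]
tcp_rot: [[-0.883, 0.469, -0.002], [0.469, 0.883, -0.001], [0.002, -0.002, -1.0]]
force: [-1.7, -0.4, 0.7]
opening: 0.481
grasp_force: 30.0
```

Emit:
send_rows(
  commands=[
    [0,0,0,0,0,-0.1,0.2],
    [0,0,0,0,0,-0.3,0.2],
    [0,0,0,0,0,-0.5,0.2],
    [0,0,0,0,0,-0.75,0.2],
    [0,0,0,0,0,-1.0,0.2],
    [0,0,0,0,0,-1.25,0.2],
    [0,0,0,0,0,-1.5,0.2],
    [0,0,0,0,0,-1.75,0.2],
    [0,0,0,0,0,-2.0,0.2],
    [0,0,0,0,0,-2.2,0.2],
    [0,0,0,0,0,-2.35,0.2],
    [0,0,0,0,0,-2.45,0.2],
    [0,0,0,0,0,-2.5,0.2],
    [0,0,0,0,0,-2.5,0.2],
    [0,0,0,0,0,-2.5,0.2],
    [0,0,0,0,0,-2.5,0.2],
    [0,0,0,0,0,-2.5,0.2],
    [0,0,0,0,0,-2.5,0.2],
  ],
)

```text
time_s: 11.95
position: [0.5226, 0.2053, 0.1026]
tcp_rot: [[-0.883, 0.469, -0.003], [0.469, 0.883, -0.001], [0.002, -0.002, -1.0]]
force: [0.2, -0.8, -2.5]
opening: 0.477
grasp_force: 30.0
```

```bash
python3 - <<'E'
from rig import *
import numpy as np
F=[];P=[]
for i in range(8):
    c=optics.capture("side");s=read_state();F.append(s["force"]);P.append(s["position"])
print(np.round(F,2)[:,2],np.mean(F,0).round(2),np.mean(P,0).round(4),s["opening"],s["time_s"])
E
```

```text
[-2.17 -2.37 -3.48 -3.14 -3.55 -3.15 -3.16 -2.5 ] [ 0.11 -0.08 -2.94] [0.5227 0.2053 0.1028] 0.4813958615007378 12.35
```

The right weight reads about 2.9 N (0.3 kg) against 5.8 N for the left, so the left one is heavier. Putting the right one back.

Emit:
send_rows(
  commands=[
    [0,0,0,0,0,0.1,0.2],
    [0,0,0,0,0,0.3,0.2],
    [0,0,0,0,0,0.55,0.2],
    [0,0,0,0,0,0.8,0.2],
    [0,0,0,0,0,1.05,0.2],
    [0,0,0,0,0,1.3,0.2],
    [0,0,0,0,0,1.55,0.2],
    [0,0,0,0,0,1.8,0.2],
    [0,0,0,0,0,2.0,0.2],
    [0,0,0,0,0,2.15,0.2],
    [0,0,0,0,0,2.27,0.2],
    [0,0,0,0,0,2.37,0.2],
    [0,0,0,0,0,2.44,0.2],
    [0,0,0,0,0,2.48,0.2],
    [0,0,0,0,0,2.5,0.2],
    [0,0,0,0,0,2.51,0.2],
    [0,0,0,0,0,2.52,0.2],
    [0,0,0,0,0,2.52,0.2],
    [0,0,0,0,0,2.52,0.2],
  ],
)

```text
time_s: 13.93
position: [0.5227, 0.2053, 0.028]
tcp_rot: [[-0.883, 0.469, -0.002], [0.469, 0.883, -0.001], [0.001, -0.001, -1.0]]
force: [-1.5, 0.5, 3.7]
opening: 0.482
grasp_force: 30.0
```

Contact felt. Releasing, moving up, then across to the left weight.

Emit:
send_rows(
  commands=[
    [0,0,0,0,0,0,0.6],
    [0,0,0,0,0,0,0.8],
    [0,0,0,0,0,0,1],
    [0,0,0,0,0,0,1],
    [0,0,0,0,0,0,1],
    [0,0,0,0,0,0,1],
    [0,0,0,0,0,0,1],
    [0,0,0,0,0,0,1],
    [0,0,0,0,0,-0.3,1],
    [0,0,0,0,0,-0.8,1],
    [0,0,0,0,0,-1.6,1],
    [0,0,0,0,0,-2.4,1],
    [0,0,0,0,0,-3.2,1],
    [0,0,0,0,0,-3.8,1],
    [0,0,0,0,0,-3.8,1],
    [0,0,0,0,0,-3.8,1],
  ],
)

```text
time_s: 15.27
position: [0.5236, 0.2055, 0.1428]
tcp_rot: [[-0.883, 0.469, 0.001], [0.469, 0.883, -0.0], [-0.001, 0.0, -1.0]]
force: [-0.3, -0.6, -0.9]
opening: 1.001
grasp_force: 0.0
```

```bash
python3 go.py .5665 .309 .14 62; python3 - <<'E'
from rig import *
from h import *
c=optics.capture("side")
for q in((277,298),(310,266.5)):
    A,n=blob(c["image"],q,8,185);print(A,n,plane(c,A,.074))
E
```

```text
t 15.27 pos [0.5236 0.2055 0.1428] F [-0.28 -0.55 -0.86] op 1.001 gf 0.0 
turn [0.003 0.008 0.002] shift [0.355 3.717 0.095]
[276.72047244 298.2007874 ] 254 [0.56736279 0.30781822 0.074     ]
[309.99528302 266.57075472] 212 [0.52424783 0.20532203 0.074     ]
```

Emit:
send_rows(
  commands=[
    [0,0,0,0.05,0.5,0,1],
    [0,0,0,0.15,1.2,0,1],
    [0,0,0,0.25,2.0,0,1],
    [0,0,0,0.3,2.8,0,1],
    [0,0,0,0.35,3.4,0.05,1],
    [0,0,0,0.35,3.72,0.1,1],
    [0,0,0,0.35,3.72,0.1,1],
    [0,0,0,0.35,3.72,0.1,1],
    [0,0,0,0.35,3.72,0.1,1],
  ],
)

```text
time_s: 16.07
position: [0.5649, 0.3076, 0.1373]
tcp_rot: [[-0.883, 0.47, -0.005], [0.47, 0.883, -0.002], [0.004, -0.004, -1.0]]
force: [-0.4, -0.2, -0.8]
opening: 0.998
grasp_force: 0.0
```

```bash
python3 go.py .5665 .309 .0275 62
```

```text
t 16.07 pos [0.5649 0.3076 0.1373] F [-0.39 -0.22 -0.81] op 0.998 gf 0.0 
turn [-0.048 -0.04  -0.003] shift [-0.039  0.081  3.659]
```

Emit:
send_rows(
  commands=[
    [0,0,0,0,0.02,0.8,1],
    [0,0,0,0,0.02,1.6,1],
    [0,0,0,0,0.02,2.4,1],
    [0,0,0,0,0.02,3.1,1],
    [0,0,0,0,0.02,3.5,1],
    [0,0,0,0,0.02,3.7,1],
    [0,0,0,0,0.02,3.7,1],
    [0,0,0,0,0.02,3.7,1],
    [0,0,0,0,0.02,3.7,0.45],
    [0,0,0,0,0.02,3.7,0.4],
    [0,0,0,0,0.02,3.7,0.3],
    [0,0,0,0,0.02,3.7,0.2],
    [0,0,0,0,0.02,3.7,0.2],
    [0,0,0,0,0.02,3.7,0.2],
    [0,0,0,0,0.02,3.7,0.2],
    [0,0,0,0,0.02,3.7,0.2],
    [0,0,0,0,0.02,3.7,0.2],
    [0,0,0,0,0.02,3.7,0.2],
  ],
)

```text
time_s: 17.57
position: [0.5661, 0.3094, 0.0272]
tcp_rot: [[-0.883, 0.469, -0.002], [0.469, 0.883, -0.0], [0.002, -0.001, -1.0]]
force: [0.2, 0.6, 0.6]
opening: 0.485
grasp_force: 30.0
```

```bash
python3 go.py .5665 .309 .13 62
```

```text
t 17.57 pos [0.5661 0.3094 0.0272] F [0.24 0.65 0.62] op 0.485 gf 30.0 
turn [-0.017 -0.02   0.001] shift [-0.014 -0.011 -3.426]
```

Emit:
send_rows(
  commands=[
    [0,0,0,0,0,-0.1,0.2],
    [0,0,0,0,0,-0.3,0.2],
    [0,0,0,0,0,-0.5,0.2],
    [0,0,0,0,0,-0.75,0.2],
    [0,0,0,0,0,-1.0,0.2],
    [0,0,0,0,0,-1.3,0.2],
    [0,0,0,0,0,-1.6,0.2],
    [0,0,0,0,0,-1.9,0.2],
    [0,0,0,0,0,-2.2,0.2],
    [0,0,0,0,0,-2.5,0.2],
    [0,0,0,0,0,-2.8,0.2],
    [0,0,0,0,0,-3.1,0.2],
    [0,0,0,0,0,-3.4,0.2],
    [0,0,0,0,0,-3.65,0.2],
    [0,0,0,0,0,-3.8,0.2],
    [0,0,0,0,0,-3.9,0.2],
    [0,0,0,0,0,-4.0,0.2],
    [0,0,0,0,0,-4.0,0.2],
  ],
)

```text
time_s: 19.07
position: [0.5664, 0.3094, 0.1475]
tcp_rot: [[-0.883, 0.469, -0.002], [0.469, 0.883, -0.001], [0.002, -0.001, -1.0]]
force: [-0.0, -0.3, -5.2]
opening: 0.477
grasp_force: 30.0
```

```bash
python3 go.py .5555 -.2355 .145 78.9
```

```text
t 19.07 pos [0.5664 0.3094 0.1475] F [-0.02 -0.32 -5.19] op 0.477 gf 30.0 
turn [-0.014 -0.02  -3.379] shift [ -8.206 -16.208   0.096]
```

Emit:
send_rows(
  commands=[
    [0,0,0,-0.08,-0.16,0,0.2],
    [0,0,-0.05,-0.2,-0.4,0,0.2],
    [0,0,-0.15,-0.37,-0.73,0,0.2],
    [0,0,-0.25,-0.57,-1.13,0,0.2],
    [0,0,-0.4,-0.82,-1.62,0,0.2],
    [0,0,-0.55,-1.03,-2.03,0,0.2],
    [0,0,-0.7,-1.23,-2.43,0,0.2],
    [0,0,-0.85,-1.44,-2.84,0,0.2],
    [0,0,-1.0,-1.64,-3.24,0,0.2],
    [0,0,-1.15,-1.85,-3.65,0,0.2],
    [0,0,-1.3,-2.05,-4.05,0,0.2],
    [0,0,-1.45,-2.3,-4.54,0,0.2],
    [0,0,-1.6,-2.54,-5.02,0,0.2],
    [0,0,-1.75,-2.79,-5.51,0,0.2],
    [0,0,-1.9,-3.03,-5.99,0,0.2],
    [0,0,-2.05,-3.28,-6.48,0,0.2],
    [0,0,-2.2,-3.53,-6.97,0,0.2],
    [0,0,-2.35,-3.77,-7.45,0,0.2],
    [0,0,-2.45,-4.0,-7.9,0,0.2],
    [0,0,-2.5,-4.2,-8.3,0,0.2],
  ],
)

```text
time_s: 20.73
position: [0.5601, 0.0285, 0.1472]
tcp_rot: [[-0.964, 0.267, -0.003], [0.267, 0.964, -0.001], [0.003, -0.002, -1.0]]
force: [0.0, -0.6, -6.2]
opening: 0.479
grasp_force: 30.0
```

```bash
python3 go.py .5555 -.2355 .145 78.9
```

```text
t 20.73 pos [0.5601 0.0285 0.1472] F [ 0.02 -0.58 -6.22] op 0.479 gf 30.0 
turn [-0.022 -0.033 -0.882] shift [-2.205 -8.52   0.084]
```

Emit:
send_rows(
  commands=[
    [0,0,-0.05,-0.06,-0.25,0,0.2],
    [0,0,-0.15,-0.17,-0.65,0,0.2],
    [0,0,-0.25,-0.3,-1.15,0,0.2],
    [0,0,-0.35,-0.42,-1.65,0,0.2],
    [0,0,-0.45,-0.56,-2.15,0,0.2],
    [0,0,-0.55,-0.7,-2.7,0,0.2],
    [0,0,-0.65,-0.84,-3.25,0,0.2],
    [0,0,-0.75,-1.0,-3.8,0,0.2],
    [0,0,-0.85,-1.13,-4.35,0,0.2],
    [0,0,-0.88,-1.27,-4.9,0,0.2],
    [0,0,-0.88,-1.41,-5.45,0,0.2],
    [0,0,-0.88,-1.55,-6.0,0,0.2],
    [0,0,-0.88,-1.7,-6.5,0,0.2],
    [0,0,-0.88,-1.81,-7.0,0,0.2],
    [0,0,-0.88,-1.94,-7.45,0,0.2],
    [0,0,-0.88,-2.03,-7.85,0,0.2],
    [0,0,-0.88,-2.1,-8.15,0,0.2],
    [0,0,-0.88,-2.16,-8.37,0,0.2],
    [0,0,-0.88,-2.2,-8.5,0,0.2],
    [0,0,-0.88,-2.2,-8.52,0,0.2],
  ],
)

```text
time_s: 22.4
position: [0.5561, -0.2343, 0.1476]
tcp_rot: [[-0.981, 0.193, -0.002], [0.193, 0.981, -0.001], [0.002, -0.001, -1.0]]
force: [0.1, -1.2, -5.5]
opening: 0.482
grasp_force: 30.0
```

Emit:
send_rows(
  commands=[
    [0,0,0,0,0,0,0.2],
    [0,0,0,0,0,0.1,0.2],
    [0,0,0,0,0,0.3,0.2],
    [0,0,0,0,0,0.5,0.2],
    [0,0,0,0,0,0.7,0.2],
    [0,0,0,0,0,0.85,0.2],
    [0,0,0,0,0,0.93,0.2],
    [0,0,0,0,0,0.97,0.2],
    [0,0,0,0,0,0.97,0.2],
    [0,0,0,0,0,0.97,0.2],
    [0,0,0,0,0,0.97,0.2],
    [0,0,0,0,0,0.97,0.2],
    [0,0,0,0,0,0.97,0.2],
    [0,0,0,0,0,0.97,0.2],
  ],
)

```text
time_s: 23.57
position: [0.556, -0.2337, 0.1187]
tcp_rot: [[-0.981, 0.193, -0.002], [0.193, 0.981, -0.001], [0.002, -0.001, -1.0]]
force: [-0.0, -0.1, -5.7]
opening: 0.48
grasp_force: 30.0
```

```bash
python3 go.py .5555 -.2355 .1182 78.9; python3 - <<'E'
from rig import *
from h import *
d={n:optics.capture(n) for n in("side","top")};pickle.dump(d,open("c1.pkl","wb"))
for n,q in d.items():
    R=q["extrinsics"]
    for nm,z in (("bottom",.095),("disc",.01),("top",.165)):
        p,_=cv2.projectPoints(np.float64([[.5555,-.2355,z]]),cv2.Rodrigues(R[:3,:3])[0],R[:3,3],q["intrinsics"],np.float64([q["k1"],0,0,0]));print(n,nm,p.ravel().round(1))
f=lambda i:cv2.resize(i,(400,400),interpolation=cv2.INTER_CUBIC)
cv2.imwrite("pics/fin.png",np.hstack([f(d["side"]["image"][90:190,280:380]),f(d["side"]["image"][220:340,230:350])]))
E
```

```text
t 23.57 pos [ 0.556  -0.2337  0.1187] F [-0.04 -0.05 -5.72] op 0.48 gf 30.0 
turn [-0.015 -0.021  0.   ] shift [ 0.005 -0.062  0.017]
side bottom [341.7 152.1]
side disc [340.3 173.7]
side top [343.  132.7]
top bottom [387.8 193.7]
top disc [383.9 198.3]
top top [391.5 189.5]
```

View pics/fin.png

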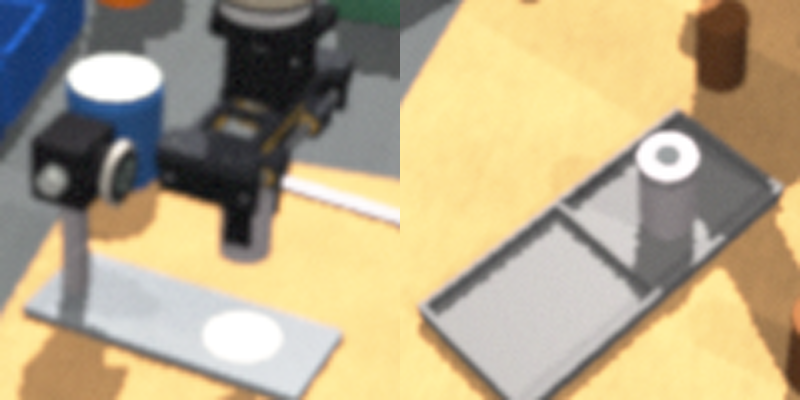

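The held weight is upright above the disc, with its bottom at side (341,152), and the right weight stands in its compartment. I'll check alignment with projected outlines.

```bash
python3 - <<'E'
from h import *
q=pickle.load(open("c1.pkl","rb"))["side"];R=q["extrinsics"]
def draw(x,y,z,o,s):
    im=cv2.resize(q["image"][o[1]:o[1]+50,o[0]:o[0]+50],(400,400),interpolation=cv2.INTER_CUBIC)
    a=np.linspace(0,2*np.pi,60)
    for zz,col in((z,(0,0,255)),(z+.07,(0,255,0))):
        P=np.c_[x+.021*np.cos(a),y+.021*np.sin(a),0*a+zz]
        p,_=cv2.projectPoints(P,cv2.Rodrigues(R[:3,:3])[0],R[:3,3],q["intrinsics"],np.float64([q["k1"],0,0,0]))
        cv2.polylines(im,[np.int32((p.reshape(-1,2)-o+.5)*8)],True,col,1)
    return im
cv2.imwrite("pics/ov.png",np.hstack([draw(.5555,-.2355,.095,np.array([317,118]),0),draw(.5242,.2053,.004,np.array([285,255]),0)]))
E
```

```text
(no output)
```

View pics/ov.png

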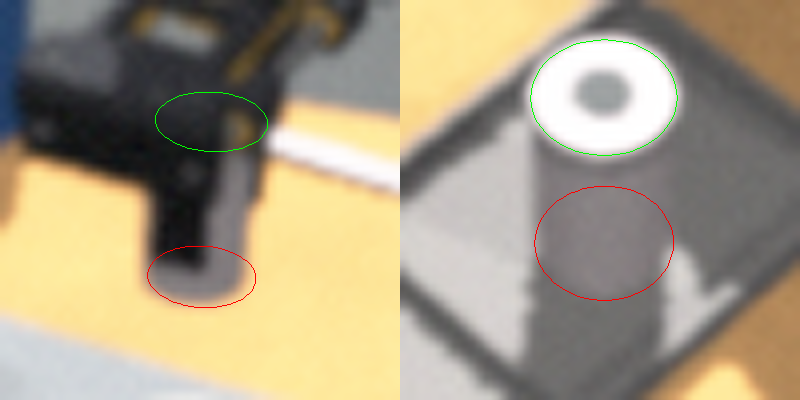

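The held weight's image sits about 1 px left of and 1 px above the outline of the target. The right weight's outline fits. A small correction follows: about 2 mm towards the base and 1 mm down.

Emit:
send_rows(
  commands=[
    [0,0,0,0.03,-0.01,0.02,0.2],
    [0,0,0,0.07,-0.03,0.035,0.2],
    [0,0,0,0.07,-0.03,0.035,0.2],
    [0,0,0,0.07,-0.03,0.035,0.2],
    [0,0,0,0.07,-0.03,0.035,0.2],
    [0,0,0,0.07,-0.03,0.035,0.2],
    [0,0,0,0.07,-0.03,0.035,0.2],
    [0,0,0,0.07,-0.03,0.035,0.2],
    [0,0,0,0.07,-0.03,0.035,0.2],
    [0,0,0,0.07,-0.03,0.035,0.2],
    [0,0,0,0.07,-0.03,0.035,0.2],
    [0,0,0,0.07,-0.03,0.035,0.2],
  ],
)

```text
time_s: 24.67
position: [0.5537, -0.2341, 0.1174]
tcp_rot: [[-0.981, 0.192, -0.002], [0.192, 0.981, -0.001], [0.002, -0.001, -1.0]]
force: [-0.2, 0.4, -5.3]
opening: 0.475
grasp_force: 30.0
```

```bash
python3 - <<'E'
from rig import *
s=read_state();print(s["position"],s["qvel"].round(2),s["force"],s["opening"])
print(bot.hand_in())
E
```

```text
[ 0.55368969 -0.2341079   0.11743686] [-0.04  0.01  0.14 -0.06  0.07 -0.06] [-0.20725492  0.36388117 -5.30041467] 0.47463801228452623
the job is handed in; nothing more can be done
None
```

The job is handed in: the left weight felt heavier (about 0.55 kg against 0.3 kg) and is held upright and still at the view point, within roughly 2 to 3 mm by my estimate and not re-imaged after the last small correction, with the right one standing in its own compartment.

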